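# Turn the pantry carousel one click and open the square jar

## Task

Turn the carousel one click (its upright posts are there to turn it by), so that the square glass jar comes to rest at the front place by the brass pointer. Then, with the jar kept down in its fitted well and the carousel kept in that click, unscrew the jar's tight steel lid anticlockwise, turning it only until its lugs leave the threads (well short of a quarter turn). Lift it off and finish still holding it level and centred over the open jar, its lower edge 10 to 30 mm above the mouth, with the tin still in its well and the bowl, funnel and clip left alone.

Things in the scene. Friction and masses are not known exactly. Their poses are not given: they have to be found in the camera images.
- hub (a point): Centre of the pantry carousel: a round wooden deck 340 mm across, its flat top 44 mm above the shelf, on a low fixed foot. The point lies on the turning axis, at the height of the deck's top; it does not turn with the deck. The foot's place and yaw vary.
- front (a point): The front place: a fixed point (not turning) 100 mm from the hub towards the robot, at the height of the deck's top, in line with a brass pointer on the foot's front tongue (190 mm from the hub, 16 mm high). The deck has four square wells, 73 mm inside, fences 14 mm high, centres 100 mm from the hub, 90 degrees apart; in each click one well is centred here.
- deck (a joint): Angle of the deck about the vertical axis, 0 at the start, positive anticlockwise from above. It turns both ways and clicks (spring ball) every 90 degrees: within 0.1 rad of a click it is drawn in, from 0.11 to 0.22 rad it is pushed away. Leaving a click takes about 2 N m (14 N at a post), entering less; elsewhere it stays where left. A click holds against the lid's couple.
- post_a (a point): One of four upright wooden posts that stand on the deck and turn with it, midway between neighbouring wells, 150 mm from the hub: round, 14 mm in diameter, top 95 mm above the deck. The point lies on the post's axis 17 mm below its top. At joint value 0 post_a is the front left one seen from the robot.
- post_b (a point): The same for the next post, front right at joint value 0.
- post_c (a point): The same, rear right at joint value 0.
- post_d (a point): The same, rear left at joint value 0.
- jar_mid (a point): The clear glass storage jar, loose, about 0.25 to 0.5 kg, standing in the deck's left or right well: square body 70 x 70 mm and 93 mm high with a round neck; 118 mm high to the mouth, 122 mm with the lid on. The point is on its axis, 59 mm above its underside; z up. The well has 1.5 mm of play all round and keeps the jar from turning.
- jar_mouth (a point): Centre of the jar's mouth, at the top face of the neck (45 mm across outside).
- lid_mid (a point): The jar's screw lid, loose, about 60 g: plain steel, round, 60 mm in diameter, 20 mm high, hollow. The point is its centre, 10 mm below its top and 10 mm above its lower edge; z up. Screwed on, its lower edge is 16 mm below the mouth and 9 mm above the jar's shoulder, and its x axis is 0 to 0.1 rad anticlockwise of the jar's.
- lid: The same lid; origin at the centre of its lower edge. It has three lugs under three short threads on the neck: turned anticlockwise from above it rises about 2.5 mm and comes free after 0.75 to 1.0 rad; by 1.1 rad it is surely free; past 1.5 rad it is overturned. Clockwise it is stopped. The couple is about 0.5 N m at the start, so grip it across its diameter with 40 N or more.
- tin_mid (a point): A matt black tin with a hinged lid, 70 x 70 x 76 mm, standing loose in the well opposite the jar; the point is its centre. Stays in its well.
- bowl: A beige ceramic bowl on the shelf, 120 mm across, 52 mm high; origin at the centre of its underside. Leave alone.
- funnel: A stainless steel funnel standing on its wide mouth on the shelf, 96 mm across, 95 mm high; origin at the centre of its underside. Leave alone.
- clip: A small blue plastic bag clip lying on the shelf, 75 x 12 x 12 mm; origin at the centre of its underside. Leave alone.
Not all that is in view belongs to the job. Leave any purple or turquoise look-alike of the part that bears jar_mid alone.

How it is judged:
By the outcome, as a careful person would: the job done as asked, in the order asked, and still so for the second after the job is handed in, while the arm keeps its last pose, push and grip.
It also fails if it takes over 54 s, if anything falls off the work surface, if the arm or the gripper's body presses on something with over 40 N, if the wrist force passes 120 N, or if a joint passes its speed limit or range.

## Robot

A 7-joint arm with a two-finger parallel gripper is mounted at the origin on the work surface. World frame = base frame: x ahead of the robot, y to its left, z up, the work surface at z = 0. Lengths are in m, angles in rad, forces in N, time in s.
With the tool pointing down it reaches from about 0.35 to 0.9 m from the base axis. Payload 7.2 kg.
Tool frame: the origin (TCP) lies on the centre line of the jaws, within the pads' length; the fingertips stand 8 mm ahead of it and the grasp point (between the pads) lies 11 mm behind it; z points along the fingers, y is the line along which they close (so a half turn about z gives the same grasp; the last joint's range is limited). The gripper opens to 88 mm and grips with 3 to 60 N. Pads are 20 mm wide; open, the fingers measure 115 mm over their backs; the gripper's body (75 mm by 178 mm) begins 61 mm behind the grasp point.
Start: joints at [-1.207, 0.411, -0.013, 1.596, 0.006, 1.134, -0.082], TCP at [0.262, 0.568, 0.231] pointing down, gripper open.
Joint ranges: [-2.95, 2.95], [-0.29, 1.99], [-1.47, 1.44], [0.14, 2.54], [-1.03, 4.17], [0.13, 1.85], [-2.86, 2.86]. Speed limits (rad/s): [2.39, 2.39, 3.01, 3.01, 3.14, 3.14, 3.14].

## Interface

Orientations are given as a unit quaternion [w, x, y, z].
In Python, from rig import bot gives the robot as it stands.
- The arm moves only by the tool apply_moves, never from a script. Its argument "targets" is a list of rows, each an object of numbers: "jaw": the opening, from 0 (shut) to 1 (fully open); "tx", "ty", "tz": the shift along the tool's x, y, z in cm; "ax", "ay", "az": the turn, a rotation vector about the tool's x, y, z in rad. A call has 1 to 5 rows; each row is the pose to reach, as a shift and turn from the pose commanded when the call began, along the tool's axes at that moment; what a row does not reach only later rows make up. A row lasts 1/8 s, in which the tool goes at most 62.5 mm and 10.7 degrees, less where a joint would pass 70% of its speed; a pose out of reach is approached as far as the arm can. A call with a gripper value outside its range is refused whole. The fingers move at their own pace and stop on an object; "squeeze" is the grip in N (left out, the last holds). Time passes only in rows, so rows that repeat a pose let the fingers close. It gives the time, the measured TCP pose, the force, the opening and the grip force at its end, in the units of the state.
- bot.get_obs(): the state, without advancing time (a new reading comes with each control period).
- bot.read_camera(name): name is "side" or "top" or "wrist"; returns (picture, depth): 400x640x3 uint8, red, green, blue; 400x640 float32, m along the optical axis (not along the pixel's ray), 0 where there is no reading.
- bot.get_calibration(name): a dict with "intrinsics" (3x3 intrinsics, pixels), "world_from_camera" (4x4, takes a point from camera to world coordinates). Camera axes: x right, y down, z forward; pixel columns grow to the right and rows downward; lengths in m; the calibration is good to about 2 mm. The wrist camera is an equidistant fisheye: a pixel r from the principal point sees the ray r / f radians off the axis. A picture is of the moment at which its call begins: read the wrist's pose just before it. get_calibration takes no time and is no camera call; for the wrist camera it gives the pose at the moment of the call.
- bot.hand_in(): hands the job in; it is judged then, once.
The state is a dict: "time_s": time; "joints": joint angles; "qd": joint speeds; "joint_efforts": joint torques, N m; "eef_pos": TCP position; "tool_rot": TCP orientation; "force": force on the tool from outside, world axes, zero at the start; "ft_torque": the same for the moment, N m; "finger_gap": finger opening in m; "grasp_force": force on a finger pad.
Only numpy, scipy, OpenCV 4.12 (cv2) and the standard library are available. Lean on these libraries where they do the work, as an engineer would, in place of code of your own. Each camera call takes 0.05 s, during which the arm holds its last target. There are 200 camera calls.

## Working session

There is one attempt and no reset: what is moved stays moved. The work goes in short steps, Python scripts to look and compute and a tool call to move; the robot and the scene stay as the last step left them, time stands still between calls to the robot, and variables do not carry over. Pictures are saved under pics/ and viewed, at most 10 in all, crops included, and the job is handed in when it is done.

Besides the shell and the picture viewer there is one more tool, called after "Emit:" by a JSON object that holds its "api" and its "payload", one argument or row to a line. apply_moves: Moves the arm, as the interface text tells. Its arguments: {"type":"object","properties":{"targets":{"type":"array"},"squeeze":{"type":"number"}},"required":["targets"]}

```bash
ls; mkdir -p pics; python3 - <<'E'
from rig import bot
import cv2,numpy as np
o=bot.get_obs();print({k:np.round(v,3) for k,v in o.items()})
for n in("top","side"):
    p,d=bot.read_camera(n);c=bot.get_calibration(n)
    np.savez(f"pics/{n}0.npz",p=p,d=d,K=c["intrinsics"],T=c["world_from_camera"])
    cv2.imwrite(f"pics/{n}0.png",p[:,:,::-1]);print(n,np.round(c["intrinsics"],1).tolist(),np.round(c["world_from_camera"],3).tolist())
E
```

```text
pics
{'time_s': np.float64(0.0), 'joints': array([-1.207,  0.412, -0.013,  1.597,  0.006,  1.134, -0.082]), 'qd': array([-0.   ,  0.001,  0.001, -0.001, -0.001, -0.002, -0.001]), 'joint_efforts': array([-1.0000e-03, -5.8794e+01,  6.4200e-01, -2.9108e+01, -5.4000e-02,
        1.8000e-02,  0.0000e+00]), 'eef_pos': array([0.261, 0.567, 0.23 ]), 'tool_rot': array([-0.   ,  0.214,  0.977, -0.001]), 'force': array([ 0.285,  0.847, -0.286]), 'ft_torque': array([0.084, 0.042, 0.015]), 'grasp_force': np.float64(0.0), 'finger_gap': np.float64(0.088)}
top [[411.8, 0.0, 319.8], [0.0, 411.8, 201.1], [0.0, 0.0, 1.0]] [[-0.025, -0.983, 0.183, 0.35], [-0.999, 0.02, -0.032, 0.023], [0.028, -0.184, -0.983, 1.065], [0.0, 0.0, 0.0, 1.0]]
side [[455.3, 0.0, 312.5], [0.0, 455.3, 190.0], [0.0, 0.0, 1.0]] [[0.838, -0.386, 0.387, 0.007], [-0.546, -0.575, 0.61, -0.845], [-0.013, -0.722, -0.692, 1.088], [0.0, 0.0, 0.0, 1.0]]
```

View pics/top0.png

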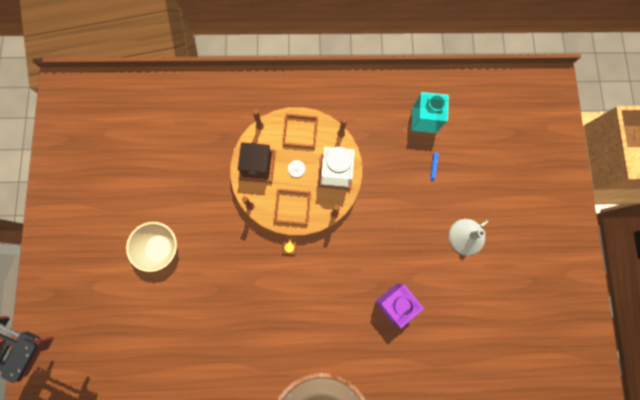

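View pics/side0.png

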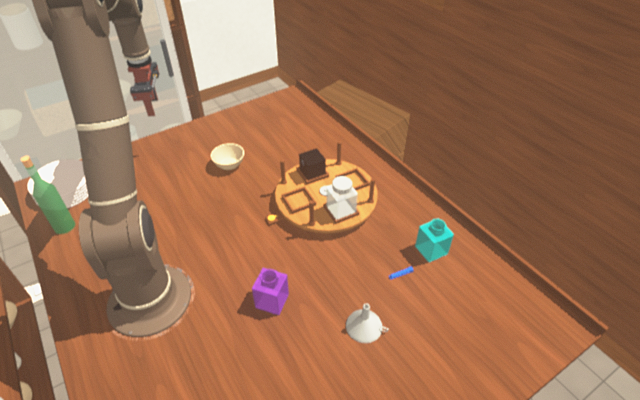

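The tops show the candidates: the clear/white jar in the deck's right well (top 338,165; side 342,190), the turquoise look-alike (430,112) and the purple one (400,306). By the description it is the one on the deck, so the deck must go clockwise by 90°. Now I'll measure it and check one crop.

```bash
cat > h.py <<'E'
import numpy as np,cv2
def cast(uv,z,K,T):
    uv=np.atleast_2d(uv).astype(float)
    r=np.c_[(uv-[K[0,2],K[1,2]])/[K[0,0],K[1,1]],np.ones(len(uv))]@T[:3,:3].T
    return (T[:3,3]+r*((z-T[2,3])/r[:,2])[:,None])[:,:2]
def circ(P):
    s=np.linalg.lstsq(np.c_[2*P,np.ones(len(P))],(P**2).sum(1),rcond=None)[0]
    return s[:2],np.sqrt(s[2]+s[:2]@s[:2])
E
python3 - <<'E'
from h import *
D=np.load("pics/top0.npz");p,K,T=D["p"],D["K"],D["T"]
hsv=cv2.cvtColor(p,cv2.COLOR_RGB2HSV);print("deck hsv",hsv[130,300],hsv[180,310],"table",hsv[300,250],"pointer",hsv[247,289])
m=cv2.inRange(hsv,(10,120,150),(24,255,255));m[245:]=0;m[:,:215]=0;m[:,380:]=0
c=max(cv2.findContours(m,cv2.RETR_EXTERNAL,2)[0],key=cv2.contourArea)
P=cast(cv2.convexHull(c)[:,0],.044,K,T);hub,r=circ(P);print("hub",hub,r)
w=cv2.inRange(hsv,(0,0,150),(179,60,255));w[:150]=0;w[185:]=0;w[:,:280]=0;w[:,315:]=0
q=np.argwhere(w)[:,::-1].mean(0);print("disc",q,cast(q,.046,K,T))
y=cv2.inRange(hsv,(22,150,150),(35,255,255));y[:235]=0;y[262:]=0;y[:,:275]=0;y[:,305:]=0
q=np.argwhere(y)[:,::-1].mean(0);g=cast(q,.012,K,T)[0];v=g-hub;print("pointer",q,g,np.linalg.norm(v),"yaw",np.degrees(np.arctan2(-v[1],-v[0])))
for n,uv in dict(a=(247,201),b=(336,211),c=(343,124),d=(256,114)).items():
    print(n,cast(uv,.139,K,T)[0],np.degrees(np.arctan2(*(cast(uv,.139,K,T)[0]-hub)[::-1])))
cv2.imwrite("pics/crop1.png",cv2.resize(p[95:265,220:380,::-1],None,fx=3.5,fy=3.5,interpolation=2))
E
```

```text
deck hsv [ 19 162 252] [ 18 161 250] table [ 12 171 171] pointer [ 30 145 255]
hub [0.6601695  0.04619982] 0.30380809040396894
disc [296.15315315 168.27027027] [[0.62657597 0.04790315]]
pointer [288.87931034 247.24137931] [0.42865938 0.07025657] 0.2327566677597106 yaw -5.932443799760212
a [0.52635792 0.1585762 ] 139.97610578973664
b [ 0.49910496 -0.04364697] -150.8458686910399
c [ 0.70802117 -0.06710258] -67.10392281217942
d [0.7359843  0.13882002] 50.69776169056187
```

View pics/crop1.png

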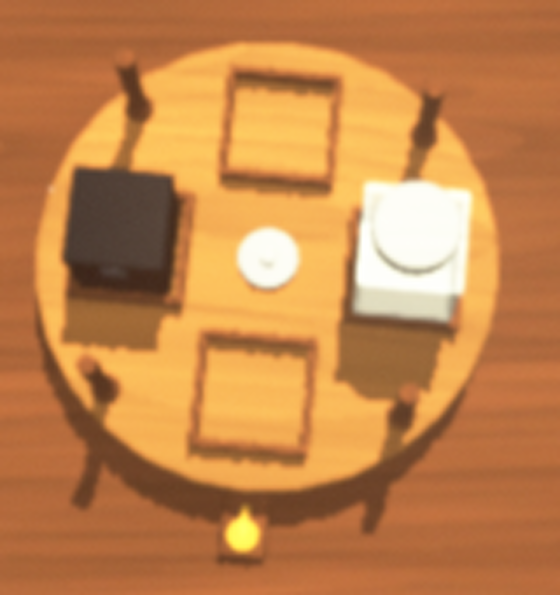

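The crop shows the white-lidded jar in the right well, the tin in the left one, and the disc at the hub. The post tops in the full picture are a (245,198), b (336,207), c (343,122) and d (256,112).

```bash
python3 - <<'E'
from h import *
D=np.load("pics/top0.npz");p,K,T=D["p"],D["K"],D["T"]
Q=cast([(245.2,199.2),(335.7,208),(343.4,122.8),(256.3,113)],.139,K,T);h0=Q.mean(0);print("posts",Q.round(4).tolist(),"hub",h0)
print(np.linalg.norm(Q-h0,axis=1),np.degrees(np.arctan2(*(Q-h0).T[::-1]))-[135,-135,-45,45])
hsv=cv2.cvtColor(p,cv2.COLOR_RGB2HSV);m=cv2.inRange(hsv,(13,100,215),(24,255,255));m[242:]=0;m[:,:215]=0;m[:,380:]=0
c=max(cv2.findContours(m,cv2.RETR_EXTERNAL,2)[0],key=cv2.contourArea);print("deck",circ(cast(cv2.convexHull(c)[:,0],.044,K,T)))
from rig import bot
def rows(pts,yaws,o):
    from scipy.spatial.transform import Rotation as R
E
```

```text
posts [[0.5306, 0.1627], [0.5061, -0.0432], [0.711, -0.0682], [0.7385, 0.1381]] hub [0.62154352 0.04736463]
[0.14685937 0.14675383 0.1461215  0.14802894] [-6.74545503 -6.90075238 -7.24393073 -7.18715719]
deck (array([0.62810211, 0.05088708]), np.float64(0.16677065813517122))
```

```bash
cat >> h.py <<'E'
from scipy.spatial.transform import Rotation as R
def rows(o,pts,yaws):
    """world TCP points + azimuth (deg) of tool y -> tool-frame rows, tool kept pointing down"""
    q=np.array(o["tool_rot"]);R0=R.from_quat(q[[1,2,3,0]]);M=R0.as_matrix()
    for P,a in zip(pts,yaws):
        t=M.T@(np.array(P)-o["eef_pos"])*100
        a=np.radians(a);y=np.array([np.cos(a),np.sin(a),0]);z=np.array([0,0,-1.]);G=np.c_[np.cross(y,z),y,z]
        print("t",t.round(2),"a",R.from_matrix(M.T@G).as_rotvec().round(3))
HUB=np.array([.625,.0485])
def arc(a,r=.15): a=np.radians(a);return HUB+r*np.array([np.cos(a),np.sin(a)])
E
python3 - <<'E'
from h import *
from rig import bot
o=bot.get_obs()
rows(o,[[*arc(128.1),.2],[*arc(128.1),.113]],[38.1,38.1])
E
```

```text
t [-41.39 -25.05   3.03] a [-0.001  0.     0.474]
t [-41.39 -25.04  11.73] a [-0.001  0.     0.474]
```

Emit:
{"api": "apply_moves", "payload": {
  "targets": [
    {"tx":-10,"ty":-6,"tz":1,"az":0.12,"jaw":0.5},
    {"tx":-15,"ty":-9,"tz":1.5,"az":0.24,"jaw":0.5},
    {"tx":-20,"ty":-12,"tz":2,"az":0.35,"jaw":0.5},
    {"tx":-25,"ty":-15,"tz":2.5,"az":0.474,"jaw":0.5},
    {"tx":-30,"ty":-18,"tz":3,"az":0.474,"jaw":0.5}
  ]
}}

```text
validation failed for argument at $.ta...
```

```bash
python3 - <<'E'
from h import *
from rig import bot
o=bot.get_obs();print(o["eef_pos"],o["joints"].round(2))
rows(o,[[*arc(128.1),.2]],[38.1])
E
```

```text
[0.26140611 0.56725673 0.22991762] [-1.21  0.41 -0.01  1.6   0.01  1.13 -0.08]
t [-41.39 -25.05   3.03] a [-0.001  0.     0.474]
```

Emit:
{"api": "apply_moves", "payload": {
  "targets": [
    {"jaw":0.5,"tx":-6,"ty":-3.6,"tz":1.0,"ax":0.0,"ay":0.0,"az":0.12},
    {"jaw":0.5,"tx":-11,"ty":-6.6,"tz":1.5,"ax":0.0,"ay":0.0,"az":0.24},
    {"jaw":0.5,"tx":-16,"ty":-9.6,"tz":2.0,"ax":0.0,"ay":0.0,"az":0.35},
    {"jaw":0.5,"tx":-21,"ty":-12.6,"tz":2.5,"ax":0.0,"ay":0.0,"az":0.474},
    {"jaw":0.5,"tx":-26,"ty":-15.6,"tz":3.0,"ax":0.0,"ay":0.0,"az":0.474}
  ]
}}

```text
time_s: 0.72
eef_pos: [0.4331, 0.3154, 0.2004]
tool_rot: [-0.0, 0.438, 0.899, -0.0]
force: [0.4, 0.4, -0.8]
finger_gap: 0.0445
grasp_force: 0.0
```

```bash
python3 - <<'E'
from h import *
from rig import bot
o=bot.get_obs();print(o["eef_pos"],o["joints"].round(2))
rows(o,[[*arc(128.1),.2]],[38.1])
E
```

```text
[0.43313485 0.31535132 0.20036973] [-0.87  0.29  0.18  1.86 -0.06  1.    0.  ]
t [-17.84  -1.34   0.04] a [-0.     0.    -0.002]
```

Emit:
{"api": "apply_moves", "payload": {
  "targets": [
    {"jaw":0.5,"tx":-5,"ty":-0.4,"tz":0.0,"ax":0.0,"ay":0.0,"az":0.0},
    {"jaw":0.5,"tx":-10,"ty":-0.8,"tz":0.0,"ax":0.0,"ay":0.0,"az":0.0},
    {"jaw":0.5,"tx":-14,"ty":-1.1,"tz":0.0,"ax":0.0,"ay":0.0,"az":0.0},
    {"jaw":0.5,"tx":-17.8,"ty":-1.3,"tz":0.0,"ax":0.0,"ay":0.0,"az":0.0},
    {"jaw":0.5,"tx":-17.8,"ty":-1.3,"tz":0.0,"ax":0.0,"ay":0.0,"az":0.0}
  ]
}}

```text
time_s: 1.35
eef_pos: [0.5333, 0.1657, 0.2004]
tool_rot: [0.0, 0.44, 0.898, -0.001]
force: [-0.0, 0.2, 0.1]
finger_gap: 0.0441
grasp_force: 0.0
```

```bash
python3 - <<'E'
from h import *
from rig import bot
o=bot.get_obs();print(o["eef_pos"],o["joints"].round(2))
c=bot.get_calibration("wrist");p,d=bot.read_camera("wrist");cv2.imwrite("pics/w1.png",p[:,:,::-1])
K,T=c["intrinsics"],c["world_from_camera"]
def proj(P):
    q=T[:3,:3].T@(np.array(P)-T[:3,3]);th=np.arctan2(np.hypot(q[0],q[1]),q[2]);f=np.arctan2(q[1],q[0])
    return (K[0,0]*th*np.cos(f)+K[0,2],K[1,1]*th*np.sin(f)+K[1,2])
print("post top exp",proj([*arc(128.1),.139]),"base",proj([*arc(128.1),.044]),"tip",proj(o["eef_pos"]-[0,0,.008]))
rows(o,[[*arc(128.1),.2],[*arc(128.1),.113]],[38.1]*2)
E
```

```text
[0.53331979 0.16565251 0.2003835 ] [-0.6   0.33  0.26  1.81 -0.1   1.01  0.36]
post top exp (np.float64(311.13855272327754), np.float64(219.86752391763886)) base (np.float64(311.06319845147516), np.float64(188.77465281823152)) tip (np.float64(311.4633407275426), np.float64(252.92150042617308))
t [ 0.12 -0.01  0.04] a [-0.001  0.001 -0.005]
t [ 0.14 -0.01  8.74] a [-0.001  0.001 -0.005]
```

View pics/w1.png

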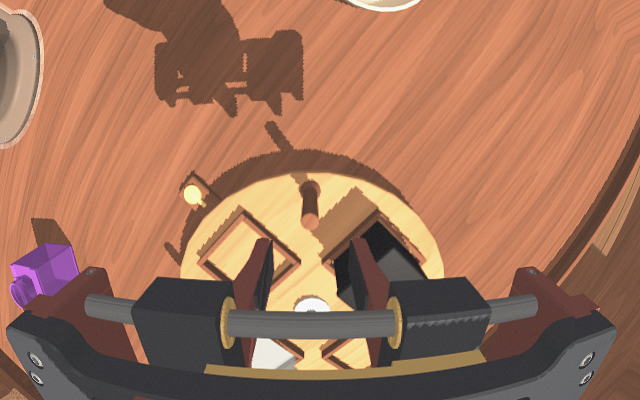

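The post top shows at (309,221), between the fingers and within 2 px of the expected spot, so I can go straight down.

Emit:
{"api": "apply_moves", "payload": {
  "targets": [
    {"jaw":0.5,"tx":0.1,"ty":0.0,"tz":3.0,"ax":0.0,"ay":0.0,"az":0.0},
    {"jaw":0.5,"tx":0.1,"ty":0.0,"tz":6.0,"ax":0.0,"ay":0.0,"az":0.0},
    {"jaw":0.5,"tx":0.1,"ty":0.0,"tz":8.7,"ax":0.0,"ay":0.0,"az":0.0},
    {"jaw":0.25,"tx":0.1,"ty":0.0,"tz":8.7,"ax":0.0,"ay":0.0,"az":0.0},
    {"jaw":0.25,"tx":0.1,"ty":0.0,"tz":8.7,"ax":0.0,"ay":0.0,"az":0.0}
  ],
  "squeeze": 10
}}

```text
time_s: 2.02
eef_pos: [0.5315, 0.1708, 0.1145]
tool_rot: [0.0, 0.437, 0.899, 0.0]
force: [-0.1, -0.8, 0.8]
finger_gap: 0.0274
grasp_force: 0.0
```

Emit:
{"api": "apply_moves", "payload": {
  "targets": [
    {"jaw":0.25,"tx":-0.07,"ty":1.5,"tz":0.0,"ax":0.0,"ay":0.0,"az":0.1},
    {"jaw":0.25,"tx":-0.3,"ty":2.98,"tz":0.0,"ax":0.0,"ay":0.0,"az":0.2},
    {"jaw":0.25,"tx":-0.67,"ty":4.43,"tz":0.0,"ax":0.0,"ay":0.0,"az":0.3},
    {"jaw":0.25,"tx":-1.18,"ty":5.84,"tz":0.0,"ax":0.0,"ay":0.0,"az":0.4},
    {"jaw":0.25,"tx":-1.84,"ty":7.19,"tz":0.0,"ax":0.0,"ay":0.0,"az":0.5}
  ]
}}

```text
time_s: 2.65
eef_pos: [0.5985, 0.1984, 0.1148]
tool_rot: [-0.001, 0.648, 0.761, -0.001]
force: [-1.5, -0.2, -0.3]
finger_gap: 0.0712
grasp_force: 0.6
```

Emit:
{"api": "apply_moves", "payload": {
  "targets": [
    {"jaw":0.25,"tx":0.0,"ty":0.0,"tz":0.0,"ax":0.0,"ay":0.0,"az":0.0},
    {"jaw":0.25,"tx":0.0,"ty":0.0,"tz":0.0,"ax":0.0,"ay":0.0,"az":0.0},
    {"jaw":0.25,"tx":0.0,"ty":0.0,"tz":0.0,"ax":0.0,"ay":0.0,"az":0.0}
  ],
  "squeeze": 60
}}

```text
time_s: 3.02
eef_pos: [0.5987, 0.2, 0.114]
tool_rot: [-0.0, 0.646, 0.764, 0.0]
force: [-0.1, 0.1, 0.9]
finger_gap: 0.0251
grasp_force: 0.0
```

```bash
python3 - <<'E'
from h import *
from rig import bot
p,d=bot.read_camera("top");cv2.imwrite("pics/t2.png",cv2.resize(p[80:270,200:400,::-1],None,fx=3,fy=3,interpolation=2))
E
```

```text
(no output)
```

View pics/t2.png

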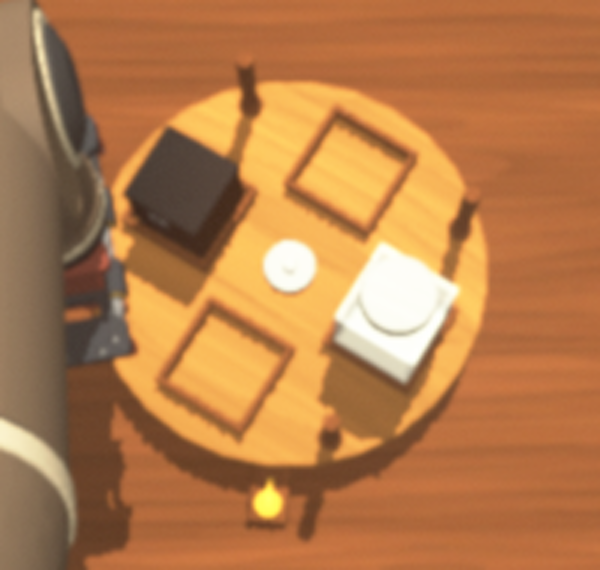

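The deck has turned about 0.5 rad clockwise, with the jar at crop (395,310) and the tin at (185,190), both still in their wells. I'll carry on with full grip stiffness.

Emit:
{"api": "apply_moves", "payload": {
  "targets": [
    {"jaw":0.25,"tx":-0.07,"ty":1.5,"tz":0.0,"ax":0.0,"ay":0.0,"az":0.1},
    {"jaw":0.25,"tx":-0.3,"ty":2.98,"tz":0.0,"ax":0.0,"ay":0.0,"az":0.2},
    {"jaw":0.25,"tx":-0.67,"ty":4.43,"tz":0.0,"ax":0.0,"ay":0.0,"az":0.3},
    {"jaw":0.25,"tx":-1.18,"ty":5.84,"tz":0.0,"ax":0.0,"ay":0.0,"az":0.4},
    {"jaw":0.25,"tx":-1.84,"ty":7.19,"tz":0.0,"ax":0.0,"ay":0.0,"az":0.5}
  ]
}}

```text
time_s: 3.7
eef_pos: [0.6731, 0.1944, 0.1137]
tool_rot: [-0.001, 0.816, 0.579, 0.0]
force: [-1.4, 1.0, 0.9]
finger_gap: 0.022
grasp_force: 0.9
```

Emit:
{"api": "apply_moves", "payload": {
  "targets": [
    {"jaw":0.25,"tx":-0.07,"ty":1.5,"tz":0.0,"ax":0.0,"ay":0.0,"az":0.1},
    {"jaw":0.25,"tx":-0.3,"ty":2.98,"tz":0.0,"ax":0.0,"ay":0.0,"az":0.2},
    {"jaw":0.25,"tx":-0.67,"ty":4.43,"tz":0.0,"ax":0.0,"ay":0.0,"az":0.3},
    {"jaw":0.25,"tx":-1.18,"ty":5.84,"tz":0.0,"ax":0.0,"ay":0.0,"az":0.4},
    {"jaw":0.25,"tx":-1.84,"ty":7.19,"tz":0.0,"ax":0.0,"ay":0.0,"az":0.5}
  ]
}}

```text
time_s: 4.32
eef_pos: [0.7258, 0.1622, 0.113]
tool_rot: [-0.01, 0.932, 0.361, -0.008]
force: [-55.7, 24.9, 33.8]
finger_gap: 0.0226
grasp_force: 28.3
```

Emit:
{"api": "apply_moves", "payload": {
  "targets": [
    {"jaw":0.25,"tx":-0.02,"ty":0.7,"tz":0.0,"ax":0.0,"ay":0.0,"az":0.05},
    {"jaw":0.25,"tx":-0.05,"ty":1.2,"tz":0.0,"ax":0.0,"ay":0.0,"az":0.08},
    {"jaw":0.5,"tx":-0.05,"ty":1.1,"tz":0.0,"ax":0.0,"ay":0.0,"az":0.07},
    {"jaw":0.6,"tx":-0.05,"ty":1.1,"tz":0.0,"ax":0.0,"ay":0.0,"az":0.07}
  ]
}}

```text
time_s: 4.82
eef_pos: [0.7422, 0.1435, 0.1137]
tool_rot: [0.0, 0.945, 0.327, 0.0]
force: [-0.1, -0.1, 0.1]
finger_gap: 0.0383
grasp_force: 0.0
```

```bash
python3 - <<'E'
from h import *
from rig import bot
o=bot.get_obs();print(o["eef_pos"],o["joints"].round(2))
p,d=bot.read_camera("top");c=bot.get_calibration("top");np.savez("pics/t3.npz",p=p,K=c["intrinsics"],T=c["world_from_camera"])
cv2.imwrite("pics/t3.png",cv2.resize(p[80:270,200:400,::-1],None,fx=3,fy=3,interpolation=2))
E
```

```text
[0.74221594 0.14346817 0.11370879] [-0.6   0.8   0.61  1.37 -0.48  1.12 -0.83]
```

View pics/t3.png

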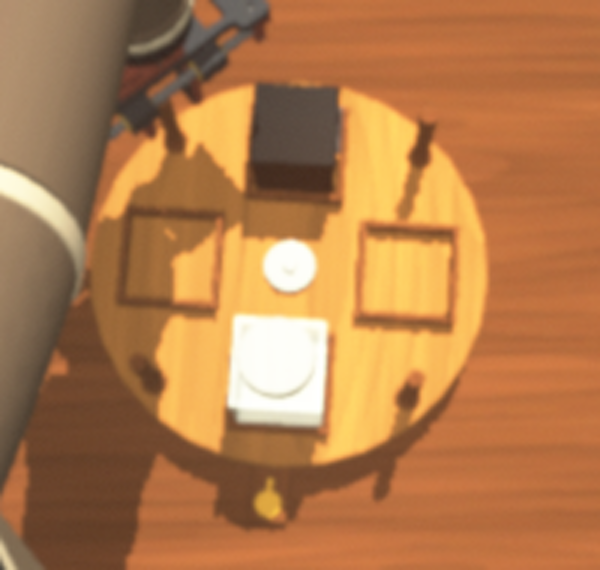

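The jar now sits at the front, with its lid at crop (277,358) in line with the pointer (268,500), and the tin is in the rear well. I'll raise the tool clear and go over the jar.

Emit:
{"api": "apply_moves", "payload": {
  "targets": [
    {"jaw":0.8,"tx":0.0,"ty":0.0,"tz":-4.0,"ax":0.0,"ay":0.0,"az":0.0},
    {"jaw":1.0,"tx":0.0,"ty":0.0,"tz":-9.0,"ax":0.0,"ay":0.0,"az":0.0},
    {"jaw":1.0,"tx":0.0,"ty":0.0,"tz":-14.0,"ax":0.0,"ay":0.0,"az":0.0},
    {"jaw":1.0,"tx":0.0,"ty":0.0,"tz":-14.0,"ax":0.0,"ay":0.0,"az":0.0}
  ]
}}

```text
time_s: 5.38
eef_pos: [0.7443, 0.143, 0.259]
tool_rot: [0.001, 0.945, 0.327, 0.004]
force: [0.3, 0.0, 0.1]
finger_gap: 0.0827
grasp_force: 0.0
```

```bash
python3 - <<'E'
from h import *
from rig import bot
o=bot.get_obs();print(o["eef_pos"])
rows(o,[[.5257,.0605,.25]],[-25])
p,d=bot.read_camera("top");c=bot.get_calibration("top");np.savez("pics/t4.npz",p=p,K=c["intrinsics"],T=c["world_from_camera"])
K,T=c["intrinsics"],c["world_from_camera"]
# pale jar blob and well fence orientation
hsv=cv2.cvtColor(p,cv2.COLOR_RGB2HSV);w=cv2.inRange(hsv,(0,0,140),(179,70,255));w[:180]=0;w[225:]=0;w[:,:268]=0;w[:,320:]=0
q=max(cv2.findContours(w,cv2.RETR_EXTERNAL,2)[0],key=cv2.contourArea);print("jar box",cv2.minAreaRect(q))
def dark(y0,y1,x0,x1):
    m=cv2.inRange(hsv,(0,80,0),(14,255,150));n=np.zeros_like(m);n[y0:y1,x0:x1]=m[y0:y1,x0:x1];n=np.argwhere(n)[:,::-1];return cv2.minAreaRect(n.astype(np.float32))
D0=np.load("pics/top0.npz")["p"]
print("right well now",dark(150,192,316,356))
hsv=cv2.cvtColor(D0,cv2.COLOR_RGB2HSV);print("front well start",dark(186,228,272,314),"rear well start",dark(113,152,280,321))
E
```

```text
[0.74428473 0.14303142 0.25901965]
t [-22.29  -7.01   0.72] a [ 0.006 -0.006 -0.469]
jar box ((292.1051940917969, 203.21206665039062), (31.70989227294922, 35.52682113647461), 3.3664605617523193)
right well now ((335.1528015136719, 171.937255859375), (30.139650344848633, 31.986440658569336), 4.23639440536499)
front well start ((291.7620849609375, 208.3551788330078), (31.142057418823242, 33.13514709472656), 4.763641834259033) rear well start ((299.807373046875, 132.11886596679688), (29.152507781982422, 31.234830856323242), 5.19442892074585)
```

The well now sits within 1° of its starting alignment, so the click has seated. Moving over the jar.

Emit:
{"api": "apply_moves", "payload": {
  "targets": [
    {"jaw":1.0,"tx":-5,"ty":-1.6,"tz":0.2,"ax":0.0,"ay":0.0,"az":-0.12},
    {"jaw":1.0,"tx":-10,"ty":-3.1,"tz":0.4,"ax":0.0,"ay":0.0,"az":-0.24},
    {"jaw":1.0,"tx":-15,"ty":-4.7,"tz":0.6,"ax":0.0,"ay":0.0,"az":-0.36},
    {"jaw":1.0,"tx":-20,"ty":-6.3,"tz":0.7,"ax":0.0,"ay":0.0,"az":-0.47},
    {"jaw":1.0,"tx":-22.3,"ty":-7.0,"tz":0.7,"ax":0.0,"ay":0.0,"az":-0.47}
  ]
}}

```text
time_s: 6.05
eef_pos: [0.5202, 0.06, 0.2452]
tool_rot: [-0.001, 0.843, 0.538, -0.001]
force: [1.1, 0.7, 0.1]
finger_gap: 0.0879
grasp_force: 0.0
```

Emit:
{"api": "apply_moves", "payload": {
  "targets": [
    {"jaw":1.0,"tx":0.0,"ty":0.0,"tz":0.0,"ax":0.0,"ay":0.0,"az":0.0}
  ]
}}

```text
time_s: 6.18
eef_pos: [0.5218, 0.0607, 0.246]
tool_rot: [-0.001, 0.843, 0.538, -0.001]
force: [-0.1, -0.2, -0.7]
finger_gap: 0.0881
grasp_force: 0.0
```

```bash
python3 - <<'E'
from h import *
from rig import bot
o=bot.get_obs();print(o["eef_pos"],o["joints"].round(2))
c=bot.get_calibration("wrist");p,d=bot.read_camera("wrist");K,T=c["intrinsics"],c["world_from_camera"]
np.savez("pics/w2.npz",p=p,d=d,K=K,T=T,pos=o["eef_pos"],q=o["tool_rot"])
def proj(P):
    q=T[:3,:3].T@(np.array(P)-T[:3,3]);th=np.arctan2(np.hypot(q[0],q[1]),q[2]);f=np.arctan2(q[1],q[0])
    return np.round((K[0,0]*th*np.cos(f)+K[0,2],K[1,1]*th*np.sin(f)+K[1,2]),1)
print("lid top exp",proj([.5257,.0605,.166]),"pointer",proj([*arc(173.1,.19),.016]),"hub",proj([*HUB,.044]))
cv2.imwrite("pics/w2.png",p[:,:,::-1])
rows(o,[[.5257,.0605,.25]],[-25])
E
```

```text
[0.52178271 0.0606687  0.24595528] [-0.73  0.25  0.64  1.85 -0.17  1.1  -0.47]
lid top exp [313.8 212.5] pointer [247.  196.6] hub [393.3 155.1]
t [ 0.15  0.36 -0.41] a [-0.002  0.     0.001]
```

View pics/w2.png

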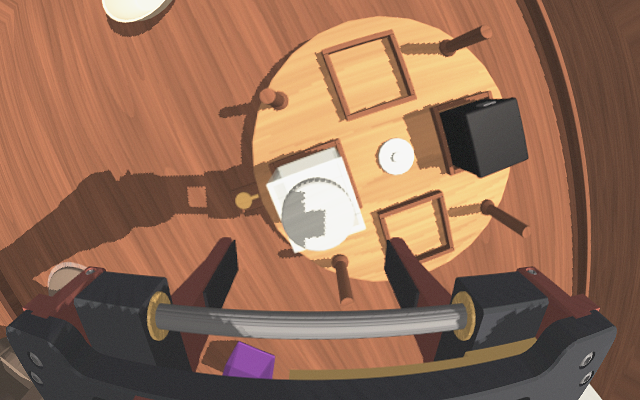

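The lid shows at about (318,213), against an expected (314,212), and the hub disc at (396,156). The jar is in line with the pointer at (244,200). I'll refine the lid centre.

```bash
cat >> h.py <<'E'
def fcast(uv,z,K,T):
    v=(np.atleast_2d(uv).astype(float)-[K[0,2],K[1,2]])/[K[0,0],K[1,1]];th=np.linalg.norm(v,axis=1)
    r=np.c_[v/th[:,None]*np.sin(th)[:,None],np.cos(th)]@T[:3,:3].T
    return (T[:3,3]+r*((z-T[2,3])/r[:,2])[:,None])[:,:2]
E
python3 - <<'E'
from h import *
D=np.load("pics/w2.npz");p,d,K,T=D["p"],D["d"],D["K"],D["T"]
g=cv2.GaussianBlur(cv2.cvtColor(p,cv2.COLOR_RGB2GRAY),(3,3),0)
h=cv2.HoughCircles(g[160:265,260:380],cv2.HOUGH_GRADIENT,1,50,param1=100,param2=12,minRadius=32,maxRadius=42)
for u,v,r in h[0]:
    u+=260;v+=160;a=np.linspace(0,6.28,40);print("lid",u,v,r,circ(fcast(np.c_[u+r*np.cos(a),v+r*np.sin(a)],.166,K,T)))
print("depth",d[213,325],d[190,320])
print("hub",fcast((396.5,156),.046,K,T))
# jar side edge directions: cast the four well/jar corner guesses
c=np.array([(267,176),(343,149),(364,224)]);P=fcast(c,.137,K,T);print("shoulder corners",P.round(4).tolist(),np.linalg.norm(P[1]-P[0]),np.degrees(np.arctan2(*(P[1]-P[0])[::-1])))
W=fcast([(390,31),(414,94),(320,53),(345,119)],.058,K,T);print("left well",W.round(4).tolist(),np.degrees(np.arctan2(*(W[1]-W[0])[::-1])),np.degrees(np.arctan2(*(W[3]-W[2])[::-1])))
E
```

```text
lid 317.5 214.5 36.9 (array([0.52718051, 0.05655648]), np.float64(0.030420758675006383))
depth 0.2465658 0.24098071
hub [[0.62785735 0.04640335]]
shoulder corners [[0.499, 0.0992], [0.5684, 0.0929], [0.559, 0.0222]] 0.06972957196310621 -5.1823485183166085
left well [[0.6771, 0.1835], [0.6724, 0.1069], [0.5938, 0.1892], [0.5878, 0.111]] -93.51292198487887 -94.38631308185627
```

```bash
python3 - <<'E'
from h import *
from rig import bot
o=bot.get_obs();print(o["eef_pos"]);rows(o,[[.527,.0566,.2],[.527,.0566,.153]],[-25]*2)
E
```

```text
[0.52311072 0.06140461 0.24614204]
t [-0.27  0.56  4.61] a [-0.001 -0.     0.002]
t [-0.27  0.56  9.31] a [-0.001 -0.     0.002]
```

Emit:
{"api": "apply_moves", "payload": {
  "targets": [
    {"jaw":1.0,"tx":-0.3,"ty":0.5,"tz":2.0,"ax":0.0,"ay":0.0,"az":0.0},
    {"jaw":1.0,"tx":-0.3,"ty":0.5,"tz":4.6,"ax":0.0,"ay":0.0,"az":0.0},
    {"jaw":1.0,"tx":-0.3,"ty":0.5,"tz":4.6,"ax":0.0,"ay":0.0,"az":0.0},
    {"jaw":1.0,"tx":-0.3,"ty":0.5,"tz":4.6,"ax":0.0,"ay":0.0,"az":0.0}
  ]
}}

```text
time_s: 6.72
eef_pos: [0.5276, 0.0565, 0.2009]
tool_rot: [0.0, 0.843, 0.538, -0.0]
force: [-0.2, 0.3, 0.6]
finger_gap: 0.0878
grasp_force: 0.0
```

```bash
python3 - <<'E'
from h import *
from rig import bot
o=bot.get_obs();print(o["eef_pos"]);rows(o,[[.527,.0566,.153]],[-25])
E
```

```text
[0.52759581 0.05649732 0.20086457]
t [-0.01 -0.06  4.79] a [0.    0.001 0.002]
```

Emit:
{"api": "apply_moves", "payload": {
  "targets": [
    {"jaw":1.0,"tx":0.0,"ty":-0.05,"tz":2.5,"ax":0.0,"ay":0.0,"az":0.0},
    {"jaw":1.0,"tx":0.0,"ty":-0.05,"tz":4.0,"ax":0.0,"ay":0.0,"az":0.0},
    {"jaw":1.0,"tx":0.0,"ty":-0.05,"tz":4.8,"ax":0.0,"ay":0.0,"az":0.0},
    {"jaw":1.0,"tx":0.0,"ty":-0.05,"tz":4.8,"ax":0.0,"ay":0.0,"az":0.0}
  ]
}}

```text
time_s: 7.22
eef_pos: [0.5264, 0.0565, 0.1526]
tool_rot: [-0.0, 0.843, 0.538, -0.0]
force: [-0.3, -0.0, -0.6]
finger_gap: 0.0878
grasp_force: 0.0
```

Emit:
{"api": "apply_moves", "payload": {
  "targets": [
    {"jaw":0.66,"tx":0.0,"ty":0.0,"tz":0.0,"ax":0.0,"ay":0.0,"az":0.0},
    {"jaw":0.6,"tx":0.0,"ty":0.0,"tz":0.0,"ax":0.0,"ay":0.0,"az":0.0},
    {"jaw":0.5,"tx":0.0,"ty":0.0,"tz":0.0,"ax":0.0,"ay":0.0,"az":0.0},
    {"jaw":0.5,"tx":0.0,"ty":0.0,"tz":0.0,"ax":0.0,"ay":0.0,"az":0.0},
    {"jaw":0.5,"tx":0.0,"ty":0.0,"tz":0.0,"ax":0.0,"ay":0.0,"az":0.0}
  ],
  "squeeze": 55
}}

```text
time_s: 7.85
eef_pos: [0.5262, 0.0568, 0.1529]
tool_rot: [-0.0, 0.843, 0.538, 0.0]
force: [-2.3, 1.1, 4.4]
finger_gap: 0.0594
grasp_force: 55.0
```

The grip is good: a 59 mm gap at 55 N. Now I'll unscrew in small steps, letting the tool rise with the thread.

Emit:
{"api": "apply_moves", "payload": {
  "targets": [
    {"jaw":0.5,"tx":0.0,"ty":0.0,"tz":-0.01,"ax":0.0,"ay":0.0,"az":-0.06},
    {"jaw":0.5,"tx":0.0,"ty":0.0,"tz":-0.03,"ax":0.0,"ay":0.0,"az":-0.12},
    {"jaw":0.5,"tx":0.0,"ty":0.0,"tz":-0.05,"ax":0.0,"ay":0.0,"az":-0.18},
    {"jaw":0.5,"tx":0.0,"ty":0.0,"tz":-0.07,"ax":0.0,"ay":0.0,"az":-0.24},
    {"jaw":0.5,"tx":0.0,"ty":0.0,"tz":-0.08,"ax":0.0,"ay":0.0,"az":-0.3}
  ],
  "squeeze": 60
}}

```text
time_s: 8.48
eef_pos: [0.5266, 0.0567, 0.1535]
tool_rot: [0.0, 0.753, 0.658, 0.0]
force: [-1.2, 0.7, 1.0]
finger_gap: 0.0592
grasp_force: 60.0
```

```bash
python3 - <<'E'
from h import *
from rig import bot
o=bot.get_obs();print(o["eef_pos"],o["force"],o["ft_torque"],o["finger_gap"],o["grasp_force"]);rows(o,[[.527,.0566,.153]],[-25])
E
```

```text
[0.52659381 0.0566803  0.15354525] [-1.17805017  0.7047521   0.978379  ] [ 0.22842855  0.15842731 -0.4632752 ] 0.05918300162141207 60.00013068404769
t [-0.    0.04  0.05] a [ 0.    -0.001  0.302]
```

Emit:
{"api": "apply_moves", "payload": {
  "targets": [
    {"jaw":0.5,"tx":0.0,"ty":0.0,"tz":-0.02,"ax":0.0,"ay":0.0,"az":-0.06},
    {"jaw":0.5,"tx":0.0,"ty":0.0,"tz":-0.04,"ax":0.0,"ay":0.0,"az":-0.12},
    {"jaw":0.5,"tx":0.0,"ty":0.0,"tz":-0.05,"ax":0.0,"ay":0.0,"az":-0.18},
    {"jaw":0.5,"tx":0.0,"ty":0.0,"tz":-0.07,"ax":0.0,"ay":0.0,"az":-0.24},
    {"jaw":0.5,"tx":0.0,"ty":0.0,"tz":-0.09,"ax":0.0,"ay":0.0,"az":-0.3}
  ]
}}

```text
time_s: 9.1
eef_pos: [0.5267, 0.0568, 0.1543]
tool_rot: [0.0, 0.646, 0.763, 0.0]
force: [0.5, 1.8, -1.2]
finger_gap: 0.0596
grasp_force: 60.0
```

Emit:
{"api": "apply_moves", "payload": {
  "targets": [
    {"jaw":0.5,"tx":0.0,"ty":0.0,"tz":-0.02,"ax":0.0,"ay":0.0,"az":-0.06},
    {"jaw":0.5,"tx":0.0,"ty":0.0,"tz":-0.04,"ax":0.0,"ay":0.0,"az":-0.12},
    {"jaw":0.5,"tx":0.0,"ty":0.0,"tz":-0.05,"ax":0.0,"ay":0.0,"az":-0.18},
    {"jaw":0.5,"tx":0.0,"ty":0.0,"tz":-0.07,"ax":0.0,"ay":0.0,"az":-0.24},
    {"jaw":0.5,"tx":0.0,"ty":0.0,"tz":-0.08,"ax":0.0,"ay":0.0,"az":-0.3}
  ]
}}

```text
time_s: 9.72
eef_pos: [0.5265, 0.0571, 0.1553]
tool_rot: [-0.0, 0.524, 0.851, 0.0]
force: [-2.4, 2.2, 5.8]
finger_gap: 0.0593
grasp_force: 60.0
```

```bash
python3 - <<'E'
from h import *
from rig import bot
o=bot.get_obs();print(o["eef_pos"],o["force"],o["ft_torque"],o["joints"].round(2));rows(o,[[.527,.0566,.153]],[-25])
E
```

```text
[0.52648915 0.05707653 0.15533392] [-2.37288585  2.23257111  5.77711457] [ 0.40629316  0.36071353 -0.16224042] [-0.51  0.34  0.39  1.93 -0.17  0.9   0.43]
t [-0.07  0.02  0.23] a [ 0.    -0.001  0.903]
```

Emit:
{"api": "apply_moves", "payload": {
  "targets": [
    {"jaw":0.5,"tx":0.0,"ty":0.0,"tz":-0.02,"ax":0.0,"ay":0.0,"az":-0.05},
    {"jaw":0.5,"tx":0.0,"ty":0.0,"tz":-0.04,"ax":0.0,"ay":0.0,"az":-0.1},
    {"jaw":0.5,"tx":0.0,"ty":0.0,"tz":-0.05,"ax":0.0,"ay":0.0,"az":-0.15},
    {"jaw":0.5,"tx":0.0,"ty":0.0,"tz":-0.05,"ax":0.0,"ay":0.0,"az":-0.2},
    {"jaw":0.5,"tx":0.0,"ty":0.0,"tz":-0.05,"ax":0.0,"ay":0.0,"az":-0.2}
  ]
}}

```text
time_s: 10.35
eef_pos: [0.5266, 0.0567, 0.1559]
tool_rot: [0.0, 0.438, 0.899, 0.0]
force: [-1.9, 1.1, 4.7]
finger_gap: 0.0593
grasp_force: 60.0
```

```bash
python3 - <<'E'
from h import *
from rig import bot
o=bot.get_obs();print(o["eef_pos"],o["force"],o["ft_torque"],o["joints"].round(2));rows(o,[[.527,.0566,.153]],[-25])
E
```

```text
[0.52660417 0.05668713 0.15592582] [-1.86941468  1.05189153  4.65538957] [0.3039158  0.33403311 0.0517072 ] [-0.48  0.34  0.35  1.93 -0.15  0.9   0.61]
t [-0.03  0.03  0.29] a [ 1.000e-03 -0.000e+00  1.101e+00]
```

The couple has dropped to about 0 at 1.10 rad, so the lid is free. I'll lift it gently first.

Emit:
{"api": "apply_moves", "payload": {
  "targets": [
    {"jaw":0.5,"tx":0.0,"ty":0.0,"tz":-0.15,"ax":0.0,"ay":0.0,"az":0.0},
    {"jaw":0.5,"tx":0.0,"ty":0.0,"tz":-0.3,"ax":0.0,"ay":0.0,"az":0.0},
    {"jaw":0.5,"tx":0.0,"ty":0.0,"tz":-0.3,"ax":0.0,"ay":0.0,"az":0.0}
  ]
}}

```text
time_s: 10.72
eef_pos: [0.5263, 0.0564, 0.1586]
tool_rot: [-0.0, 0.438, 0.899, -0.0]
force: [-0.3, 1.0, -0.4]
finger_gap: 0.0594
grasp_force: 60.0
```

```bash
python3 - <<'E'
from rig import bot
o=bot.get_obs();print(o["eef_pos"],o["force"],o["ft_torque"])
E
```

```text
[0.52632589 0.05644569 0.15856433] [-0.25593489  0.97940517 -0.4111807 ] [0.00225001 0.06998309 0.01277888]
```

Only the lid's weight of about 0.5 N is hanging, so the jar is staying down. Lifting on.

Emit:
{"api": "apply_moves", "payload": {
  "targets": [
    {"jaw":0.5,"tx":0.0,"ty":0.0,"tz":-0.8,"ax":0.0,"ay":0.0,"az":0.0},
    {"jaw":0.5,"tx":0.0,"ty":0.0,"tz":-1.6,"ax":0.0,"ay":0.0,"az":0.0},
    {"jaw":0.5,"tx":0.0,"ty":0.0,"tz":-2.4,"ax":0.0,"ay":0.0,"az":0.0},
    {"jaw":0.5,"tx":0.0,"ty":0.0,"tz":-3.0,"ax":0.0,"ay":0.0,"az":0.0},
    {"jaw":0.5,"tx":0.0,"ty":0.0,"tz":-3.0,"ax":0.0,"ay":0.0,"az":0.0}
  ]
}}

```text
time_s: 11.35
eef_pos: [0.5267, 0.0567, 0.1893]
tool_rot: [0.0, 0.438, 0.899, 0.0]
force: [0.2, 0.6, -0.1]
finger_gap: 0.0593
grasp_force: 60.0
```

Emit:
{"api": "apply_moves", "payload": {
  "targets": [
    {"jaw":0.5,"tx":0.0,"ty":0.0,"tz":0.0,"ax":0.0,"ay":0.0,"az":0.0},
    {"jaw":0.5,"tx":0.0,"ty":0.0,"tz":0.0,"ax":0.0,"ay":0.0,"az":0.0}
  ]
}}

```text
time_s: 11.6
eef_pos: [0.5262, 0.0565, 0.1884]
tool_rot: [-0.0, 0.438, 0.899, -0.0]
force: [-0.2, -0.0, -0.8]
finger_gap: 0.0593
grasp_force: 60.0
```

```bash
python3 - <<'E'
from h import *
from rig import bot
o=bot.get_obs();print(o["eef_pos"],o["force"])
p,d=bot.read_camera("side");q,_=bot.read_camera("wrist")
a=cv2.resize(p[130:260,250:410],(490,400),interpolation=2);b=q[:280,200:510]
im=np.zeros((400,800,3),np.uint8);im[:,:490]=a;im[:280,490:]=b
cv2.imwrite("pics/f.png",im[:,:,::-1])
E
```

```text
[0.52616497 0.05654307 0.18835062] [-0.18201474 -0.02981326 -0.75343296]
```

View pics/f.png

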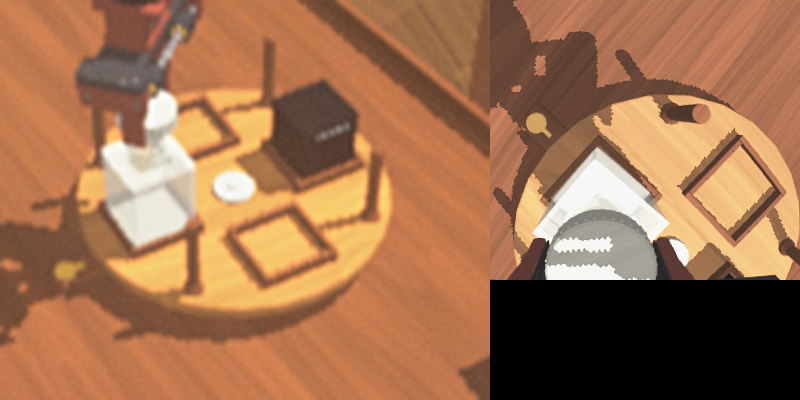

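The jar sits down in its well at the front (side crop 150,190), the lid is held level above the open neck (160,115), and the tin is in its well (315,130). Handing in.

```bash
python3 -c "
from rig import bot
print(bot.hand_in())"
```

```text
the job is handed in; nothing more can be done
None
```

I handed the job in at about 11.7 s: the deck is turned one click clockwise with the jar at the pointer, and the lid is unscrewed about 1.1 rad and held level roughly 19 mm above the open jar by the arm's pose. One risk: the wrist read about 70 N for a moment as the deck came up to its click, under the 120 N limit, and I took it to be the fingers on the post.

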